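# Airing stack: two drying boards with spacer sticks between

### The arm

A 7-joint arm with a two-finger parallel gripper is mounted at the origin on a cart in front of the work surface, level with it; the furniture and walls round the work are solid. World frame = base frame: x ahead of the robot, y to its left, z up, the work surface at z = 0. Lengths are in m, angles in rad, forces in N, time in s.
With the tool pointing down it reaches from about 0.425 to 0.925 m from the base axis. Payload 6.8 kg.
Tool frame: the origin (TCP) lies midway between the tips of the shut fingers; the grasp point (between the pads) lies 19 mm behind it; z points along the fingers, y is the line along which they close (so a half turn about z gives the same grasp; the last joint's range is limited). The gripper opens to 85 mm and grips with 20 to 120 N. Pads are 22 mm wide; open, the fingers measure 114 mm over their backs; the gripper's body (76 mm by 85 mm) begins 54 mm behind the grasp point. The pads swing forward as they close: fully open they stand 13 mm farther back than shut.
Start: joints at [1.13, 0.477, 0.022, 1.555, -0.011, 1.109, -0.083], TCP at [0.221, -0.638, 0.231] pointing down, gripper open.
Joint ranges: [-2.96, 2.96], [-0.34, 2.1], [-1.41, 1.46], [0.24, 2.44], [-1.37, 4.51], [0.17, 1.92], [-2.96, 2.96]. Speed limits (rad/s): [2.39, 2.39, 3.14, 3.14, 3.14, 3.14, 3.14].

### API

Orientations are given as a unit quaternion [w, x, y, z].
In Python, from station import bot, imaging gives the robot as it stands.
- The arm moves only by the tool move_arm, never from a script. Its argument "commands" is a list that holds one entry, the list of rows, each a list of 7 numbers: the shift along the tool's x, y, z in m, then the turn, a rotation vector about the tool's x, y, z in degrees, then the finger opening in m, from 0 to 0.0854. In form: [[[x, y, z, rx, ry, rz, grip], ...]]. A call has 1 to 20 rows; each row shifts and turns the commanded pose from where the row before left it, along the tool's axes as they then stand; what a row does not reach is not made up. A row lasts 1/8 s, in which the tool goes at most 62.5 mm and 10.7 degrees, less where a joint would pass 70% of its speed; a pose out of reach is approached as far as the arm can. A call is refused whole if a number of a shift passes 0.0625 or a number of a turn 10.7, either way. A call with a gripper value outside its range is refused whole. The fingers move at their own pace and stop on an object; "squeeze" is the grip in N (left out, the last holds). Time passes only in rows, so rows that do not move let the fingers close. It gives the time, the measured TCP pose, the force, the opening and the grip force at its end, in the units of the state.
- bot.get_obs(): the state, without advancing time (a new reading comes with each control period).
- imaging.read_camera(name): name is "scene" or "side" or "wrist"; returns the picture (400x640x3 uint8, red, green, blue); there is no depth.
- imaging.calibration(name): a dict with "intrinsics" (3x3 intrinsics, pixels), "extrinsics" (4x4, takes a point from camera to world coordinates); the wrist camera has in their place "mount" (4x4, takes a point from camera to tool coordinates, whose origin is the TCP and whose axes are the flange's). Camera axes: x right, y down, z forward; pixel columns grow to the right and rows downward; lengths in m; the calibration is good to about 2 mm. The wrist camera is an equidistant fisheye: a pixel r from the principal point sees the ray r / f radians off the axis. A picture is of the moment at which its call begins: read the wrist's pose just before it. calibration takes no time and is no camera call.
- bot.hand_in(): hands the job in; it is judged then, once.
The state is a dict: "t": time; "q": joint angles; "joint_vel": joint speeds; "joint_torque": joint torques, N m; "eef_pos": TCP position; "tool_rot": TCP orientation; "contact_force": force on the tool from outside, world axes, zero at the start; "torque": the same for the moment, N m; "gripper_width": opening from 0.0 (shut) to 1.0 (fully open); "grasp_force": force on a finger pad.
Only numpy, scipy, OpenCV 4.12 (cv2) and the standard library are available. Lean on these libraries where they do the work, as an engineer would, in place of code of your own. Each camera call takes 0.05 s, during which the arm holds its last target. There are 200 camera calls.

### The job

Build an airing stack from the two slotted drying boards. First lay the two spacer sticks crosswise on the grey lower board where it lies, one along each blue stripe. Then take the white board out of its holder, lay it down flat on the bare worktop and let go, take it again by its two long edges, and set it on the sticks squarely over the lower board so that it rests clear of it; leave the other things where they are.

Things in the scene. Friction and masses are not known exactly. Their poses are not given: they have to be found in the camera images.
- lower_center (a point): the lower drying board: grey plastic, slotted, 180 x 60 x 12 mm, 0.5 kg, loose, lying flat on the worktop. Point: its centre, 6 mm above the worktop. x along its length, y across its width, z up. A blue stripe, 14 mm wide, crosses the board 65 mm from the centre towards each end (at x = +65 and x = -65 mm), solid there. To its right (world -y) the worktop is bare for 240 mm, from x = 0.38 to 0.58
- upper_center (a point): the white second board: shape and size of the lower one, 0.2 kg. Point: its centre. x along its length, y across its 60 mm width, z through its 12 mm thickness. It starts on a long edge in the holder, centre 38 mm and upper edge 68 mm over the worktop. Its middle 40 mm are solid. Either face may be up, either end first. It stands on its edge by itself and falls flat if its top is pushed 12 mm sideways
- holder: dark steel board holder, fixed: foot plate 150 x 80 x 8 mm, two pairs of cheeks (58 mm either side of the middle, 22 mm long, tops 36 mm over the worktop) with a 15.5 mm slot. Origin: on the worktop under the slot's middle; x along the slot. The board stands lengthwise in the slot, middle over the origin, and lifts straight out. Beside the board the space between the cheek pairs is open
- stick_a_center (a point): a spacer stick: pale wood, 90 x 14 x 14 mm, about 30 g, with a thin dark line round it near each end, lying on the worktop. Point: its centre. x along its length, z up at the start
- stick_b_center (a point): the other spacer stick, just like the first; either stick may go to either end
- control_box: furniture, fixed: the white controller with a display, about 200 mm wide along y and 140 mm deep, up to 80 mm high with its knob; origin at the middle of its underside. Behind it, along the back, stands the extraction unit: its front face is at x = 0.67, from y = -0.31 to 0.28, 117 mm high
- black_vial_center (a point): bystander: brown vial with a black cap, 23 mm across, 54 mm high; point on its axis, 10 mm up
- kitchen_timer_center (a point): bystander: small white timer, 62 x 62 x 18 mm; point at its middle, 10 mm up
- vial_center (a point): bystander: brown vial with a blue cap, 23 mm across, 54 mm high; point on its axis, 10 mm up
- dropper_center (a point): bystander: brown dropper bottle with a red collar, 38 mm across, 118 mm high; point on its axis, 10 mm up
There are look-alikes about, which are no part of the job. What is shaped like the part that bears stick_a_center but pink is not meant.

How it is judged:
By the outcome, as a careful person would: the job done as asked, in the order asked, and still so for the second after the job is handed in, with the robot touching nothing.
It also fails if it takes over 72 s, if anything falls off the work surface, if the arm or the gripper's body presses on something with over 40 N, if the wrist force passes 120 N, or if a joint passes its speed limit or range.

## Working session

There is one attempt and no reset: what is moved stays moved. The work goes in short steps, Python scripts to look and compute and a tool call to move; the robot and the scene stay as the last step left them, time stands still between calls to the robot, and variables do not carry over. Pictures are saved under pics/ and viewed, at most 10 in all, crops included, and the job is handed in when it is done.

Besides the shell and the picture viewer there is one more tool, called after "Request:" as name(argument=value, ...), one argument or row to a line, values as JSON. move_arm: Moves the arm, as the interface text tells. Its arguments: {"type":"object","properties":{"commands":{"type":"array","items":{"type":"array","items":{"type":"array","items":{"type":"number"}}}},"squeeze":{"type":"number"}},"required":["commands"]}

```bash
ls; mkdir -p pics; python3 - <<'E'
from station import bot, imaging
import cv2, numpy as np
o=bot.get_obs(); print(o)
for n in("scene","side"):
    im=imaging.read_camera(n); cv2.imwrite(f"pics/{n}0.png",im[:,:,::-1]); c=imaging.calibration(n); print(n,{k:np.round(v,4).tolist() for k,v in c.items()})
print(imaging.calibration("wrist"))
E
```

```text
pics
{'t': 0.0, 'q': array([ 1.12989092,  0.47777899,  0.02235757,  1.5564623 , -0.01152081,
        1.10931349, -0.08311328]), 'joint_vel': array([ 0.00049622,  0.00169686,  0.00060284,  0.00061288, -0.00051004,
       -0.00121384,  0.0003694 ]), 'joint_torque': array([-8.50591005e-04, -5.96467602e+01,  1.60715651e+00, -2.81198841e+01,
        1.23611200e-02,  9.38104960e-03,  4.09365998e-05]), 'eef_pos': array([ 0.22030331, -0.63740034,  0.23033564]), 'tool_rot': array([-8.91742271e-04,  9.86187974e-01,  1.65627412e-01, -2.13471830e-04]), 'contact_force': array([ 0.52994266, -0.33804856, -0.40819537]), 'torque': array([ 0.00094375, -0.05175472, -0.02765759]), 'grasp_force': 0.0, 'gripper_width': 0.9980231734326972}
scene {'intrinsics': [[479.5102, 0.0, 321.4989], [0.0, 479.5102, 200.3264], [0.0, 0.0, 1.0]], 'extrinsics': [[0.8715, -0.3464, 0.3472, -0.0347], [-0.4904, -0.6062, 0.6261, -0.9867], [-0.0064, -0.7159, -0.6982, 1.1918], [0.0, 0.0, 0.0, 1.0]]}
side {'intrinsics': [[363.1764, 0.0, 325.5991], [0.0, 363.1764, 208.5802], [0.0, 0.0, 1.0]], 'extrinsics': [[0.9674, -0.0691, 0.2438, 0.2029], [-0.2521, -0.3596, 0.8984, -1.1257], [0.0256, -0.9305, -0.3653, 0.5203], [0.0, 0.0, 0.0, 1.0]]}
{'intrinsics': array([[309.70691629,   0.        , 315.86793077],
       [  0.        , 309.70691629, 204.11235862],
       [  0.        ,   0.        ,   1.        ]]), 'mount': array([[ 7.37048055e-04, -9.45438275e-01, -3.25800438e-01,
         8.37322180e-02],
       [ 9.99999241e-01,  1.01846874e-03, -6.93221392e-04,
        -9.99517289e-04],
       [ 9.87215598e-04, -3.25799680e-01,  9.45438308e-01,
        -1.42923388e-01],
       [ 0.00000000e+00,  0.00000000e+00,  0.00000000e+00,
         1.00000000e+00]])}
```

View pics/scene0.png

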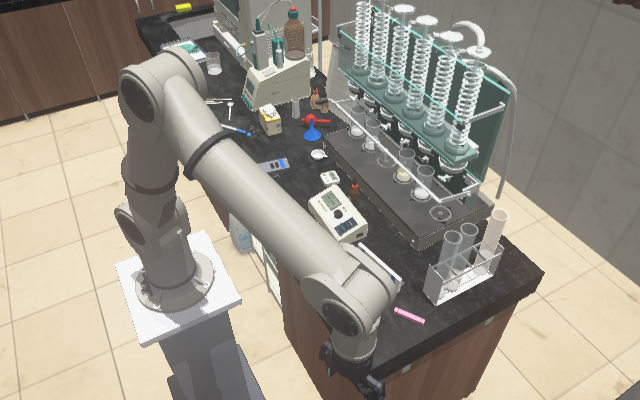

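View pics/side0.png

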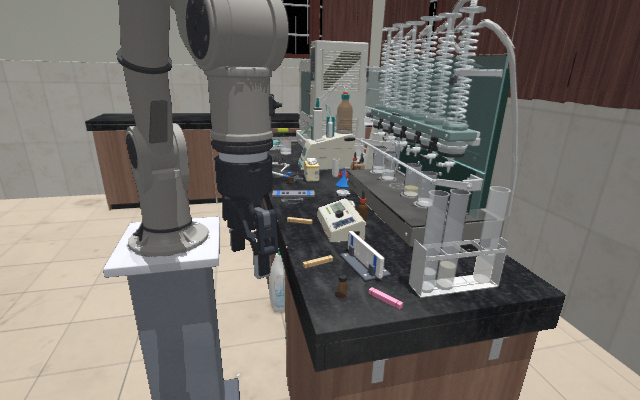

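The scene view shows the lower board at (273,165), the timer at (330,177) and the control box at (338,213), with the arm hiding the sticks. The side view shows sticks at (300,220) and (318,262), the board in its holder at (362,255), vials at (342,286) and (362,208), the lower board at (293,193) and the pink decoy at (385,298).

```bash
cat > h.py <<'E'
from station import bot, imaging
import cv2, numpy as np
from scipy.spatial.transform import Rotation as R
def pose():
    o=bot.get_obs(); w,x,y,z=o["tool_rot"]; T=np.eye(4); T[:3,:3]=R.from_quat([x,y,z,w]).as_matrix(); T[:3,3]=o["eef_pos"]; return T,o
def snap(name,f=None):
    T,o=pose(); im=imaging.read_camera(name)
    if f: cv2.imwrite(f"pics/{f}.png",im[:,:,::-1])
    c=imaging.calibration(name); K=c["intrinsics"]
    E=T@c["mount"] if name=="wrist" else c["extrinsics"]
    return im,K,E,name=="wrist"
def cast(px,K,E,fish,z):
    p=np.atleast_2d(np.asarray(px,float)); a=(p-K[:2,2])/K[0,0]
    if fish:
        r=np.linalg.norm(a,axis=1)+1e-12; d=np.c_[a*(np.sin(r)/r)[:,None],np.cos(r)]
    else: d=np.c_[a,np.ones(len(a))]
    d=d@E[:3,:3].T; o=E[:3,3]; return o+d*((z-o[2])/d[:,2])[:,None]
def proj(P,K,E,fish):
    q=(np.atleast_2d(P)-E[:3,3])@E[:3,:3]; 
    a=q[:,:2]/q[:,2:]
    if fish:
        n=np.linalg.norm(q[:,:2],axis=1)+1e-12; a=q[:,:2]/n[:,None]*np.arctan2(n,q[:,2])[:,None]
    return a*K[0,0]+K[:2,2]
def blobs(mask,mn=30):
    cs,_=cv2.findContours(mask.astype(np.uint8),cv2.RETR_EXTERNAL,cv2.CHAIN_APPROX_NONE)
    return [c[:,0,:] for c in cs if cv2.contourArea(c)>mn]
def rect(P):
    "min-area rect of plane points: centre, long, short, yaw deg of long axis"
    (c,(w,h),_)=r=cv2.minAreaRect(P[:,:2].astype(np.float32)*1000)
    b=cv2.boxPoints(r); e=[b[1]-b[0],b[2]-b[1]]; e=max(e,key=np.linalg.norm)
    return np.round(np.array(c)/1000,4),round(max(w,h)/1000,4),round(min(w,h)/1000,4),round(np.degrees(np.arctan2(e[1],e[0]))%180,1)
def rel(x,y,z,yaw):
    "shift in tool axes to world TCP point; yaw = world angle of tool x; prints"
    T,o=pose(); d=T[:3,:3].T@(np.array([x,y,z])-T[:3,3]); c=np.degrees(np.arctan2(T[1,0],T[0,0]))
    print("tcp",T[:3,3].round(4),"yaw",c.round(2),"t",round(o["t"],2)); dy=(yaw-c+90)%180-90
    print("shift tool mm",(d*1000).round(1),"rz deg",round(-dy,2))
E
python3 - <<'E'
from h import *
c=imaging.calibration("side");s=(c["intrinsics"],c["extrinsics"],False)
for n,p,z in [("stick1 ends",[(287,219),(313,222)],.007),("stick2 ends",[(304,264),(333,260)],.007),("lower ends",[(273,193),(314,194)],.012),("board top ends",[(350,233),(383,265)],.068),("pink",[(385,297)],.007),("vial base",[(342,295)],0),("dropper base",[(362,219)],0),("foot",[(341,254),(372,280)],.004)]:
    print(n,cast(p,*s,z).round(3).tolist())
c=imaging.calibration("scene");s=(c["intrinsics"],c["extrinsics"],False)
print(cast([(258,163),(288,163),(330,177)],*s,.012).round(3))
rel(.48,-.45,.35,0)
E
```

```text
stick1 ends [[0.384, 0.064, 0.007], [0.469, 0.02, 0.007]]
stick2 ends [[0.38, -0.26, 0.007], [0.465, -0.255, 0.007]]
lower ends [[0.368, 0.342, 0.012], [0.536, 0.298, 0.012]]
board top ends [[0.526, -0.216, 0.068], [0.548, -0.408, 0.068]]
pink [[0.539, -0.453, 0.007]]
vial base [[0.444, -0.414, 0.0]]
dropper base [[0.656, 0.027, 0.0]]
foot [[0.5, -0.22, 0.004], [0.538, -0.372, 0.004]]
[[0.441 0.371 0.012]
 [0.541 0.313 0.012]
 [0.64  0.164 0.012]]
tcp [ 0.2203 -0.6375  0.2304] yaw 19.07 t 0.1
shift tool mm [ 306.7  -92.5 -119.5] rz deg 19.07
```

Request:
move_arm(
  commands=[
    [[0, 0, -0.05, 0, 0, 9.5, 0.085], [0, 0, -0.05, 0, 0, 9.5, 0.085], [0.028, -0.053, 0, 0, 0, 0, 0.085], [0.028, -0.053, 0, 0, 0, 0, 0.085], [0.028, -0.053, 0, 0, 0, 0, 0.085], [0.028, -0.053, 0, 0, 0, 0, 0.085], [0.028, -0.053, 0, 0, 0, 0, 0.085], [0.028, -0.053, 0, 0, 0, 0, 0.085], [0.028, -0.053, 0, 0, 0, 0, 0.085], [0.028, -0.053, 0, 0, 0, 0, 0.085], [0.028, -0.053, 0, 0, 0, 0, 0.085], [0, 0, 0, 0, 0, 0, 0.085]],
  ],
)

```text
t: 1.6
eef_pos: [0.4737, -0.1554, 0.3311]
tool_rot: [-0.001, 1.0, 0.005, 0.0]
contact_force: [-0.9, -0.5, -0.3]
gripper_width: 0.995
grasp_force: 0.0
```

```bash
python3 - <<'E'
from h import *
im,*_=snap("wrist","w1"); T,o=pose(); print(T[:3,3],o["q"],o["t"])
E
```

```text
[ 0.47249579 -0.15857378  0.33101218] [ 0.43608158  0.11270355 -0.25850903  1.82207458  0.03044078  1.21127122
 -1.39628868] 1.65
```

View pics/w1.png

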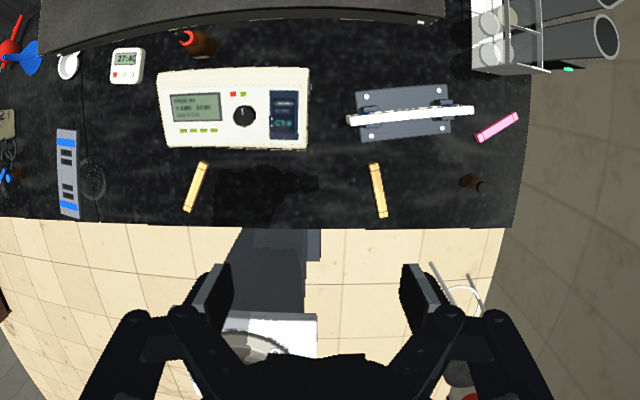

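The wrist view shows the lower board at (67,173) with stripes at (65,141) and (69,206). The sticks are at (195,187) and (378,190), the white board's top edge runs from (347,119) to (474,110), the pink decoy is at (497,127) and the control box at (235,108).

```bash
cat >> h.py <<'E'
def region(b,box):
    c=b.mean(0); return box[0]<=c[0]<=box[2] and box[1]<=c[1]<=box[3]
def wood(im):
    h=cv2.cvtColor(im,cv2.COLOR_RGB2HSV); return cv2.morphologyEx(((h[...,0]>10)&(h[...,0]<28)&(h[...,1]>70)&(h[...,2]>110)).astype(np.uint8),cv2.MORPH_CLOSE,np.ones((7,7)))
def blue(im):
    h=cv2.cvtColor(im,cv2.COLOR_RGB2HSV); return (h[...,0]>100)&(h[...,0]<120)&(h[...,1]>130)&(h[...,2]>110)
E
python3 - <<'E'
from h import *
im,*s=snap("wrist")
for b in blobs(wood(im)): 
    if region(b,(150,140,420,230)): print("stick",b.mean(0).round(),rect(cast(b,*s,.014)))
for b in blobs(blue(im)):
    if region(b,(30,110,100,230)): print("blue",b.mean(0).round(),rect(cast(b,*s,.012)))
g=im.max(2)
w=((im.min(2)>185)).astype(np.uint8)
for b in blobs(w,100):
    if region(b,(330,90,490,135)): print("board",b.mean(0).round(),b.min(0),b.max(0),rect(cast(b,*s,.068)))
m=cv2.inRange(im,(70,70,80),(190,190,215)); m[:,100:]=0; m=m|(blue(im)*255).astype(np.uint8); m[:,100:]=0
for b in blobs(cv2.morphologyEx(m,cv2.MORPH_CLOSE,np.ones((5,5))),800):
    print("lower",b.mean(0).round(),rect(cast(b,*s,.012)))
E
```

```text
stick [376. 189.] (array([ 0.4215, -0.253 ]), 0.0912, 0.0158, np.float32(14.8))
stick [193. 186.] (array([0.4254, 0.0442]), 0.0924, 0.0164, np.float32(153.4))
blue [ 67. 205.] (array([0.3899, 0.3514]), 0.0557, 0.0143, np.float32(79.4))
blue [ 64. 142.] (array([0.518 , 0.3274]), 0.0552, 0.0141, np.float32(79.7))
board [409. 113.] [347 104] [471 124] (array([ 0.5476, -0.2854]), 0.1795, 0.0154, np.float32(99.2))
lower [ 12. 365.] (array([-0.5645,  1.2712]), 1.3042, 0.2933, np.float32(135.3))
lower [ 66. 176.] (array([0.4468, 0.3389]), 0.195, 0.0621, np.float32(169.6))
lower [45. 37.] (array([0.7429, 0.4088]), 0.2897, 0.1347, np.float32(104.3))
```

```bash
python3 - <<'E'
from h import *
rel(.433,.040,.10,-26.6)
E
```

```text
tcp [ 0.4717 -0.1605  0.3309] yaw 0.14 t 1.7
shift tool mm [ -38.  -200.7  230.9] rz deg 26.74
```

Request:
move_arm(
  commands=[
    [[-0.0063, -0.0335, 0.0385, 0, 0, 0, 0.045], [-0.0063, -0.0335, 0.0385, 0, 0, 0, 0.045], [-0.0063, -0.0335, 0.0385, 0, 0, 0, 0.045], [-0.0063, -0.0335, 0.0385, 0, 0, 0, 0.045], [-0.0063, -0.0335, 0.0385, 0, 0, 0, 0.045], [-0.0063, -0.0335, 0.0385, 0, 0, 0, 0.045], [0, 0, 0, 0, 0, 8.9, 0.045], [0, 0, 0, 0, 0, 8.9, 0.045], [0, 0, 0, 0, 0, 8.9, 0.045], [0, 0, 0, 0, 0, 0, 0.045], [0, 0, 0, 0, 0, 0, 0.045]],
  ],
)

```text
t: 3.08
eef_pos: [0.434, 0.0393, 0.1003]
tool_rot: [0.0, 0.973, -0.23, 0.0]
contact_force: [-0.1, 0.8, -0.8]
gripper_width: 0.523
grasp_force: 0.0
```

```bash
python3 - <<'E'
from h import *
rel(.433,.040,.005,-26.6)
im,*s=snap("wrist","w2")
for b in blobs(wood(im)): 
    P=cast(b,*s,.014); r=rect(P)
    if .07<r[1]<.11: print("stick",b.mean(0).round(),r)
print(pose()[1]["q"])
E
```

```text
tcp [0.434  0.0393 0.1003] yaw -26.56 t 3.08
shift tool mm [-1.2 -0.2 95.3] rz deg 0.04
stick [316. 217.] (array([0.4252, 0.0447]), 0.0894, 0.0137, np.float32(153.9))
stick [588.  92.] (array([ 0.4215, -0.2523]), 0.0901, 0.0149, np.float32(14.7))
[ 0.02354816  0.29745807 -0.29559315  2.20724965  0.14127939  0.65389818
 -2.40664805]
```

View pics/w2.png

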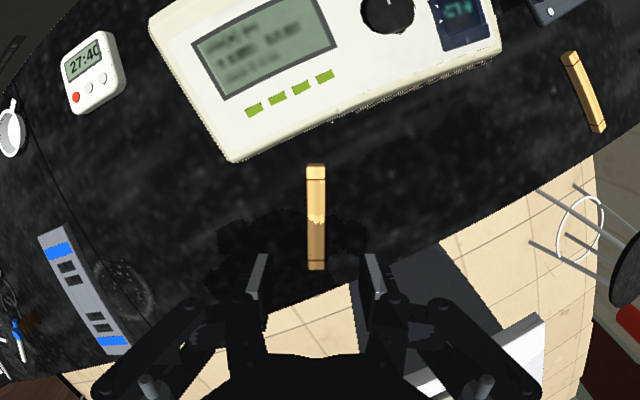

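The stick is centred between the fingers at u=316, with a clear gap to the control box. I'm going down to grasp it.

Request:
move_arm(
  commands=[
    [[0, 0, 0.04, 0, 0, 0, 0.045], [0, 0, 0.04, 0, 0, 0, 0.045], [0, 0, 0.015, 0, 0, 0, 0.045], [0, 0, 0, 0, 0, 0, 0.045], [0, 0, 0, 0, 0, 0, 0.005], [0, 0, 0, 0, 0, 0, 0.005], [0, 0, 0, 0, 0, 0, 0.005], [0, 0, 0, 0, 0, 0, 0.005], [0, 0, -0.03, 0, 0, 0, 0.005], [0, 0, -0.05, 0, 0, 0, 0.005], [0, 0, 0, 0, 0, 0, 0.005]],
  ],
  squeeze=30,
)

```text
t: 4.5
eef_pos: [0.4367, 0.0406, 0.089]
tool_rot: [-0.001, 0.973, -0.231, 0.004]
contact_force: [0.2, 0.7, -1.2]
gripper_width: 0.149
grasp_force: 29.4
```

```bash
python3 - <<'E'
from h import *
T,o=pose(); print(o["gripper_width"],o["grasp_force"])
th=np.radians(79.5)
u=np.array([np.cos(th),np.sin(th)])
for c in [(.390,.3514),(.518,.3274)]:
    print(np.array(c)+.010*u)
rel(.3915,.3610,.10,79.5)
rel(.3915,.3610,.10,-26.6)
E
```

```text
0.14867752028688222 29.446300864219666
[0.39182236 0.36123255]
[0.51982236 0.33723255]
tcp [0.4367 0.0406 0.089 ] yaw -26.66 t 4.5
shift tool mm [-184.1 -266.   -11.1] rz deg 73.84
tcp [0.4367 0.0406 0.089 ] yaw -26.66 t 4.5
shift tool mm [-184.1 -266.   -11.1] rz deg -0.06
```

Request:
move_arm(
  commands=[
    [[-0.0307, -0.0443, -0.002, 0, 0, 0, 0.005], [-0.0307, -0.0443, -0.002, 0, 0, 0, 0.005], [-0.0307, -0.0443, -0.002, 0, 0, 0, 0.005], [-0.0307, -0.0443, -0.002, 0, 0, 0, 0.005], [-0.0307, -0.0443, -0.002, 0, 0, 0, 0.005], [-0.0307, -0.0443, -0.002, 0, 0, 0, 0.005], [0, 0, 0, 0, 0, -10.6, 0.005], [0, 0, 0, 0, 0, -10.6, 0.005], [0, 0, 0, 0, 0, -10.6, 0.005], [0, 0, 0, 0, 0, -10.6, 0.005], [0, 0, 0, 0, 0, -10.6, 0.005], [0, 0, 0, 0, 0, -10.6, 0.005], [0, 0, 0, 0, 0, -10.6, 0.005], [0, 0, 0, 0, 0, -10.6, 0.005], [0, 0, 0, 0, 0, -10.6, 0.005], [0, 0, 0, 0, 0, -10.6, 0.005], [0, 0, 0, 0, 0, 0, 0.005], [0, 0, 0, 0, 0, 0, 0.005]],
  ],
)

```text
t: 6.75
eef_pos: [0.3887, 0.3584, 0.097]
tool_rot: [0.0, 0.771, 0.637, -0.0]
contact_force: [0.5, 0.1, 0.3]
gripper_width: 0.15
grasp_force: 29.5
```

```bash
python3 - <<'E'
from h import *
rel(.3918,.3612,.019,79.5)
im,*s=snap("wrist","w3")
print("stick proj",proj([[.39,.3514,.012],[.518,.3274,.012]],*s).round())
for b in blobs(blue(im)):
    r=rect(cast(b,*s,.012)); 
    if r[1]<.08: print("blue",b.mean(0).round(),r)
for b in blobs(wood(im)): 
    r=rect(cast(b,*s,pose()[0][2,3]+.009)); print("stick",b.mean(0).round(),r)
E
```

```text
tcp [0.3887 0.3584 0.097 ] yaw 79.15 t 6.75
shift tool mm [ 3.4  2.6 78. ] rz deg -0.35
stick proj [[320. 220.]
 [470. 218.]]
blue [471. 218.] (array([0.5184, 0.3258]), 0.0536, 0.0145, np.float32(79.2))
blue [323. 196.] (array([0.3943, 0.3689]), 0.0132, 0.013, np.float32(169.2))
stick [262. 297.] (array([0.3566, 0.3507]), 0.0081, 0.0032, np.float32(50.0))
stick [313. 286.] (array([0.3843, 0.349 ]), 0.1001, 0.0184, np.float32(77.9))
```

View pics/w3.png

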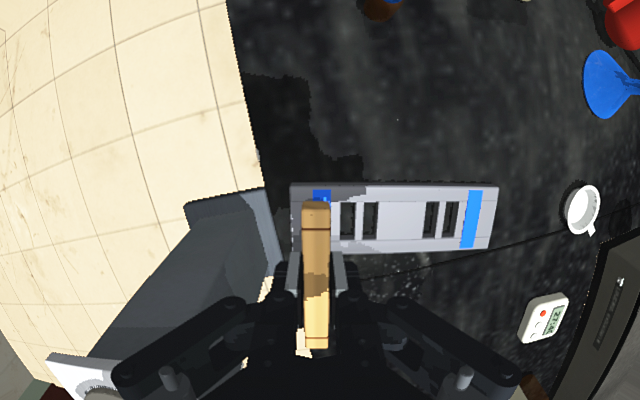

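The stick is held at (313,286), just over the near stripe, and the board is where I measured it. I'm lowering it.

Request:
move_arm(
  commands=[
    [[0.0034, 0.0026, 0.03, 0, 0, 0, 0.005], [0, 0, 0.03, 0, 0, 0, 0.005], [0, 0, 0.012, 0, 0, 0, 0.005], [0, 0, 0.007, 0, 0, 0, 0.005], [0, 0, 0, 0, 0, 0, 0.005]],
  ],
)

```text
t: 7.42
eef_pos: [0.3923, 0.3621, 0.0188]
tool_rot: [-0.0, 0.77, 0.638, 0.0]
contact_force: [0.2, -0.0, -0.8]
gripper_width: 0.146
grasp_force: 30.0
```

```bash
python3 - <<'E'
from h import *
rel(.3918,.3612,.0175,79.5); print(pose()[1]["contact_force"])
E
```

```text
tcp [0.3923 0.3621 0.0188] yaw 79.34 t 7.42
shift tool mm [-1.  -0.3  1.3] rz deg -0.16
[ 0.19263932 -0.02593748 -0.75410232]
```

Request:
move_arm(
  commands=[
    [[0, 0, 0.0015, 0, 0, 0, 0.005], [0, 0, 0, 0, 0, 0, 0.02], [0, 0, 0, 0, 0, 0, 0.04], [0, 0, 0, 0, 0, 0, 0.045], [0, 0, -0.03, 0, 0, 0, 0.045], [0, 0, -0.06, 0, 0, 0, 0.045], [0, 0, -0.06, 0, 0, 0, 0.045], [-0.0478, 0.0273, 0, 0, 0, 0, 0.045], [-0.0478, 0.0273, 0, 0, 0, 0, 0.045], [-0.0478, 0.0273, 0, 0, 0, 0, 0.045], [-0.0478, 0.0273, 0, 0, 0, 0, 0.045], [-0.0478, 0.0273, 0, 0, 0, 0, 0.045], [-0.0478, 0.0273, 0, 0, 0, 0, 0.045], [-0.052, -0.0036, 0, 0, 0, 0, 0.045], [-0.052, -0.0036, 0, 0, 0, 0, 0.045], [-0.052, -0.0036, 0, 0, 0, 0, 0.045], [-0.052, -0.0036, 0, 0, 0, 0, 0.045], [-0.052, -0.0036, 0, 0, 0, 0, 0.045], [-0.052, -0.0036, 0, 0, 0, 0, 0.045], [0, 0, 0, 0, 0, 0, 0.045]],
  ],
)

```text
t: 9.93
eef_pos: [0.4193, -0.2575, 0.1666]
tool_rot: [0.0, 0.772, 0.636, -0.001]
contact_force: [0.5, 0.4, 0.1]
gripper_width: 0.528
grasp_force: 0.0
```

Request:
move_arm(
  commands=[
    [[0, 0, 0.015, 0, 0, 9.2, 0.045], [0, 0, 0.015, 0, 0, 9.2, 0.045], [0, 0, 0.015, 0, 0, 9.2, 0.045], [0, 0, 0.015, 0, 0, 9.2, 0.045], [0, 0, 0.015, 0, 0, 9.2, 0.045], [0, 0, 0.015, 0, 0, 9.2, 0.045], [0, 0, 0, 0, 0, 9.2, 0.045], [0, 0, 0, 0, 0, 0, 0.045]],
  ],
)

```text
t: 10.92
eef_pos: [0.4215, -0.2521, 0.0766]
tool_rot: [-0.0, 0.991, 0.132, -0.0]
contact_force: [-0.4, 0.6, -1.1]
gripper_width: 0.53
grasp_force: 0.0
```

```bash
python3 - <<'E'
from h import *
rel(.4215,-.2525,.005,14.7)
im,*s=snap("wrist","w4")
for b in blobs(wood(im)): 
    r=rect(cast(b,*s,.014)); 
    if .07<r[1]<.11: print("stick",b.mean(0).round(),r); rel(*r[0],.005,float(r[3]))
E
```

```text
tcp [ 0.4215 -0.2521  0.0766] yaw 15.13 t 10.93
shift tool mm [-0.1  0.5 71.6] rz deg 0.43
stick [319. 217.] (array([ 0.4213, -0.2536]), 0.0898, 0.0137, np.float32(14.8))
tcp [ 0.4216 -0.2523  0.0767] yaw 15.23 t 10.97
shift tool mm [-0.6  1.2 71.7] rz deg 0.43
```

Request:
move_arm(
  commands=[
    [[-0.0003, 0.0008, 0.04, 0, 0, 0.4, 0.045], [0, 0, 0.0315, 0, 0, 0, 0.045], [0, 0, 0, 0, 0, 0, 0.045], [0, 0, 0, 0, 0, 0, 0.005], [0, 0, 0, 0, 0, 0, 0.005], [0, 0, 0, 0, 0, 0, 0.005], [0, 0, 0, 0, 0, 0, 0.005], [0, 0, -0.04, 0, 0, 0, 0.005], [0, 0, -0.06, 0, 0, 0, 0.005], [0, 0, -0.06, 0, 0, 0, 0.005], [0, 0, 0, 0, 0, -9.2, 0.005], [0, 0, 0, 0, 0, -9.2, 0.005], [0, 0, 0, 0, 0, -9.2, 0.005], [0, 0, 0, 0, 0, -9.2, 0.005], [0, 0, 0, 0, 0, -9.2, 0.005], [0, 0, 0, 0, 0, -9.2, 0.005], [0, 0, 0, 0, 0, -9.2, 0.005], [0, 0, 0, 0, 0, 0, 0.005]],
  ],
  squeeze=30,
)

```text
t: 13.22
eef_pos: [0.421, -0.2542, 0.1657]
tool_rot: [0.0, 0.772, 0.635, 0.0]
contact_force: [0.1, 0.7, -0.6]
gripper_width: 0.151
grasp_force: 29.9
```

Request:
move_arm(
  commands=[
    [[0.052, 0.0036, 0, 0, 0, 0, 0.005], [0.052, 0.0036, 0, 0, 0, 0, 0.005], [0.052, 0.0036, 0, 0, 0, 0, 0.005], [0.052, 0.0036, 0, 0, 0, 0, 0.005], [0.052, 0.0036, 0, 0, 0, 0, 0.005], [0.052, 0.0036, 0, 0, 0, 0, 0.005], [0.0551, -0.0067, 0, 0, 0, 0, 0.005], [0.0551, -0.0067, 0, 0, 0, 0, 0.005], [0.0551, -0.0067, 0, 0, 0, 0, 0.005], [0.0551, -0.0067, 0, 0, 0, 0, 0.005], [0.0551, -0.0067, 0, 0, 0, 0, 0.005], [0, 0, 0.04, 0, 0, 0, 0.005], [0, 0, 0.03, 0, 0, 0, 0.005], [0, 0, 0, 0, 0, 0, 0.005], [0, 0, 0, 0, 0, 0, 0.005]],
  ],
)

```text
t: 15.1
eef_pos: [0.5225, 0.3252, 0.0965]
tool_rot: [0.0, 0.772, 0.635, 0.001]
contact_force: [-0.8, -0.4, 0.5]
gripper_width: 0.147
grasp_force: 29.9
```

```bash
python3 - <<'E'
from h import *
rel(.5182,.3266,.0175,79.4)
im,*s=snap("wrist","w5"); print(pose()[1]["gripper_width"],pose()[1]["grasp_force"])
for b in blobs(wood(im),100): 
    for z in (.026,pose()[0][2,3]+.009): print("stick",z,b.mean(0).round(),rect(cast(b,*s,z)))
for b in blobs(blue(im)):
    r=rect(cast(b,*s,.012)); 
    if r[1]<.08: print("blue",b.mean(0).round(),r)
E
```

```text
tcp [0.5225 0.3252 0.0965] yaw 78.87 t 15.1
shift tool mm [ 0.4 -4.6 79. ] rz deg -0.53
0.15168877448500664 29.924183785915375
stick 0.026 [316. 259.] (array([0.513 , 0.2809]), 0.1455, 0.0223, np.float32(79.0))
stick 0.10589518796587011 [316. 259.] (array([0.5223, 0.3287]), 0.091, 0.014, np.float32(79.0))
stick 0.026 [151. 209.] (array([0.3904, 0.354 ]), 0.0915, 0.0198, np.float32(76.1))
stick 0.10589518796587011 [151. 209.] (array([0.4456, 0.3744]), 0.0572, 0.0124, np.float32(76.1))
blue [166. 212.] (array([0.3964, 0.3487]), 0.0529, 0.0022, np.float32(80.0))
blue [311. 180.] (array([0.5231, 0.3515]), 0.0137, 0.0022, np.float32(172.8))
```

View pics/w5.png

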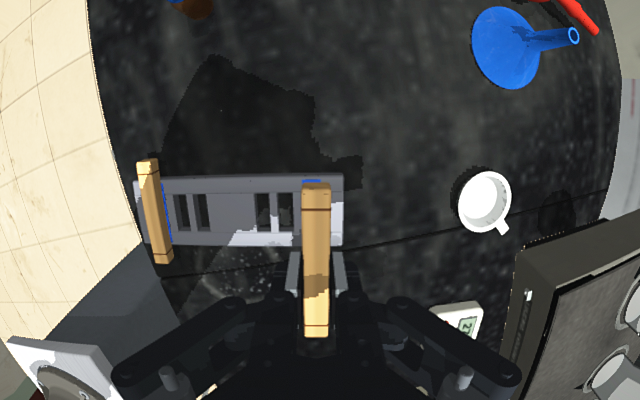

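The near stick lies on its stripe at (151,209). The second stick is held at (316,259), a few mm off the far stripe at (311,180). I'll correct and lower it.

Request:
move_arm(
  commands=[
    [[-0.003, -0.0037, 0.03, 0, 0, -0.4, 0.005], [0, 0, 0.03, 0, 0, 0, 0.005], [0, 0, 0.012, 0, 0, 0, 0.005], [0, 0, 0.0065, 0, 0, 0, 0.005], [0, 0, 0, 0, 0, 0, 0.005], [0, 0, 0, 0, 0, 0, 0.005]],
  ],
)

```text
t: 15.9
eef_pos: [0.5185, 0.3231, 0.0187]
tool_rot: [0.0, 0.77, 0.638, 0.001]
contact_force: [-2.4, -0.8, 5.6]
gripper_width: 0.15
grasp_force: 30.6
```

```bash
python3 - <<'E'
from h import *
rel(.5182,.323,.0175,79.4); print(pose()[1]["contact_force"])
E
```

```text
tcp [0.5185 0.3231 0.0187] yaw 79.33 t 15.9
shift tool mm [-0.2 -0.2  1.2] rz deg -0.07
[-2.43226067 -0.84909998  5.63599486]
```

Request:
move_arm(
  commands=[
    [[0, 0, 0, 0, 0, 0, 0.02], [0, 0, 0, 0, 0, 0, 0.04], [0, 0, 0, 0, 0, 0, 0.045], [0, 0, -0.03, 0, 0, 0, 0.045], [0, 0, -0.06, 0, 0, 0, 0.045], [0, 0, -0.06, 0, 0, 0, 0.045], [-0.0539, 0.0128, 0, 0, 0, 0, 0.045]],
  ],
)

```text
t: 16.77
eef_pos: [0.5221, 0.274, 0.1726]
tool_rot: [-0.001, 0.767, 0.641, 0.006]
contact_force: [0.6, -0.7, -0.8]
gripper_width: 0.528
grasp_force: 0.0
```

```bash
python3 - <<'E'
from h import *
im,*s=snap("wrist","w6")
for b in blobs(wood(im),100): print("stick",b.mean(0).round(),rect(cast(b,*s,.026)))
for b in blobs(blue(im)):
    r=rect(cast(b,*s,.012)); 
    if r[1]<.08: print("blue",b.mean(0).round(),r)
rel(.5476,-.2854,.17,99.2)
E
```

```text
stick [173. 138.] (array([0.3908, 0.3532]), 0.0896, 0.0193, np.float32(76.8))
stick [302. 141.] (array([0.518 , 0.3239]), 0.0902, 0.0136, np.float32(79.2))
blue [184. 141.] (array([0.3964, 0.3488]), 0.053, 0.0023, np.float32(79.9))
tcp [0.5228 0.2598 0.1688] yaw 79.1 t 16.82
shift tool mm [-530.6  127.5    0.9] rz deg -20.1
```

View pics/w6.png

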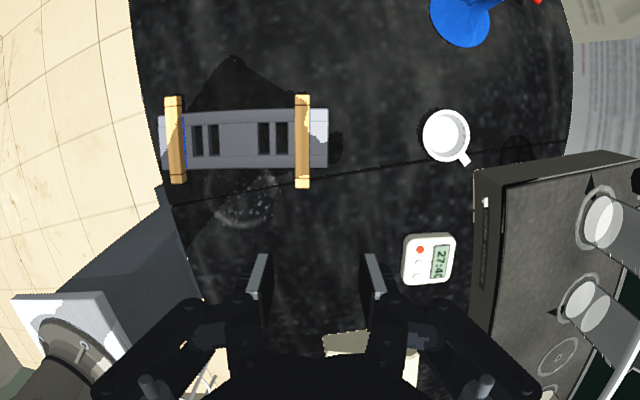

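Both sticks lie on their stripes: the near one at (173,138), the far one at (302,141). Next is the white board.

Request:
move_arm(
  commands=[
    [[-0.053, 0.0127, 0, 0, 0, 0, 0.045], [-0.053, 0.0127, 0, 0, 0, 0, 0.045], [-0.053, 0.0127, 0, 0, 0, 0, 0.045], [-0.053, 0.0127, 0, 0, 0, 0, 0.045], [-0.053, 0.0127, 0, 0, 0, 0, 0.045], [-0.053, 0.0127, 0, 0, 0, 0, 0.045], [-0.053, 0.0127, 0, 0, 0, 0, 0.045], [-0.053, 0.0127, 0, 0, 0, 0, 0.045], [-0.053, 0.0127, 0, 0, 0, 0, 0.045], [-0.053, 0.0127, 0, 0, 0, 0, 0.045], [0, 0, 0, 0, 0, -10, 0.045], [0, 0, 0, 0, 0, -10, 0.045], [0, 0, 0, 0, 0, 0, 0.045], [0, 0, 0, 0, 0, 0, 0.045]],
  ],
)

```text
t: 18.58
eef_pos: [0.5471, -0.277, 0.1665]
tool_rot: [-0.0, 0.648, 0.761, -0.0]
contact_force: [0.5, 0.4, -0.0]
gripper_width: 0.53
grasp_force: 0.0
```

```bash
python3 - <<'E'
from h import *
rel(.5476,-.2854,.035,99.2)
im,*s=snap("wrist","w7")
print("exp centre/ends px",proj([[.5476,-.2854,.068],[.5332,-.1966,.068],[.562,-.374,.068]],*s).round())
w=(im.min(2)>185).astype(np.uint8)
for b in blobs(w,100):
    r=rect(cast(b,*s,.068))
    if .1<r[1]<.25: print("board",b.mean(0).round(),r)
E
```

```text
tcp [ 0.5471 -0.277   0.1665] yaw 99.17 t 18.57
shift tool mm [ -8.4  -0.8 131.5] rz deg -0.03
exp centre/ends px [[315. 216.]
 [315. 106.]
 [316. 303.]]
board [101. 258.] (array([ 0.3233, -0.3822]), 0.1091, 0.0523, np.float32(35.5))
board [314. 204.] (array([ 0.5464, -0.2856]), 0.1783, 0.012, np.float32(98.8))
board [131. 177.] (array([ 0.3732, -0.2836]), 0.2211, 0.0356, np.float32(90.1))
board [ 54. 162.] (array([ 0.2339, -0.2788]), 0.2397, 0.2347, np.float32(0.1))
board [351.  27.] (array([ 0.5489, -0.1183]), 0.1078, 0.0505, np.float32(1.2))
```

View pics/w7.png

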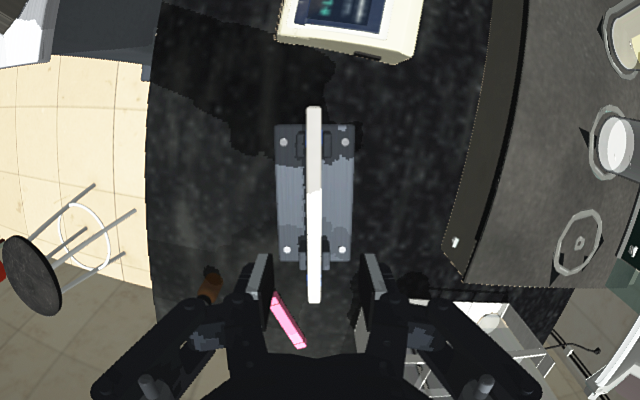

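The board's top edge is at (314,204), between the fingers and as measured. I'm going down to grip it and lift it straight out.

Request:
move_arm(
  commands=[
    [[-0.0084, -0.0015, 0.04, 0, 0, 0.4, 0.045], [0, 0, 0.05, 0, 0, 0, 0.045], [0, 0, 0.03, 0, 0, 0, 0.045], [0, 0, 0.0115, 0, 0, 0, 0.045], [0, 0, 0, 0, 0, 0, 0.045], [0, 0, 0, 0, 0, 0, 0.003], [0, 0, 0, 0, 0, 0, 0.003], [0, 0, 0, 0, 0, 0, 0.003], [0, 0, 0, 0, 0, 0, 0.003], [0, 0, 0, 0, 0, 0, 0.003], [0, 0, -0.02, 0, 0, 0, 0.003], [0, 0, -0.04, 0, 0, 0, 0.003], [0, 0, -0.05, 0, 0, 0, 0.003], [0, 0, -0.05, 0, 0, 0, 0.003], [0, 0, 0, 0, 0, 0, 0.003]],
  ],
  squeeze=60,
)

```text
t: 20.5
eef_pos: [0.55, -0.2865, 0.2012]
tool_rot: [0.005, 0.65, 0.76, 0.001]
contact_force: [0.4, -0.8, -3.3]
gripper_width: 0.132
grasp_force: 59.2
```

```bash
python3 - <<'E'
from h import *
rel(.48,.21,.19,169.4)
im,*s=snap("wrist"); T,o=pose()
for b in blobs((im.min(2)>185).astype(np.uint8),100):
    r=rect(cast(b,*s,T[2,3]+.033))
    if .1<r[1]<.25 and r[2]<.03: print("board",b.mean(0).round(),r)
E
```

```text
tcp [ 0.55   -0.2865  0.2012] yaw 98.95 t 20.5
shift tool mm [501.4   8.    8.5] rz deg -70.45
board [136. 174.] (array([ 0.4644, -0.2418]), 0.1006, 0.0204, np.float32(90.2))
```

Request:
move_arm(
  commands=[
    [[0.0552, 0.0003, 0, 0, 0, 0, 0.003], [0.0552, 0.0003, 0, 0, 0, 0, 0.003], [0.0552, 0.0003, 0, 0, 0, 0, 0.003], [0.0552, 0.0003, 0, 0, 0, 0, 0.003], [0.0552, 0.0003, 0, 0, 0, 0, 0.003], [0.0552, 0.0003, 0, 0, 0, 0, 0.003], [0.0552, 0.0003, 0, 0, 0, 0, 0.003], [0.0552, 0.0003, 0, 0, 0, 0, 0.003], [0.0552, 0.0003, 0, 0, 0, 0, 0.003], [0, 0, 0, 0, 0, -10, 0.003], [0, 0, 0, 0, 0, -10, 0.003], [0, 0, 0, 0, 0, -10, 0.003], [0, 0, 0, 0, 0, -10, 0.003], [0, 0, 0, 0, 0, -10, 0.003], [0, 0, 0, 0, 0, -10, 0.003], [0, 0, 0, 0, 0, -10, 0.003], [0, 0, 0, 0, 0, 0, 0.003], [0, 0, 0, 0, 0, 0, 0.003]],
  ],
)

```text
t: 22.8
eef_pos: [0.4719, 0.2051, 0.1946]
tool_rot: [-0.001, 0.098, 0.995, -0.0]
contact_force: [0.3, 1.0, -2.8]
gripper_width: 0.129
grasp_force: 59.1
```

```bash
python3 - <<'E'
from h import *
im,*s=snap("wrist","w8")
print(pose()[1]["q"].round(2))
rel(.475,.205,.027,169.4)
E
```

```text
[ 0.16  0.37 -0.85  1.93  0.33  0.99  0.54]
tcp [0.4721 0.2053 0.1948] yaw 168.8 t 22.85
shift tool mm [ -3.    0.4 167.8] rz deg -0.6
```

View pics/w8.png

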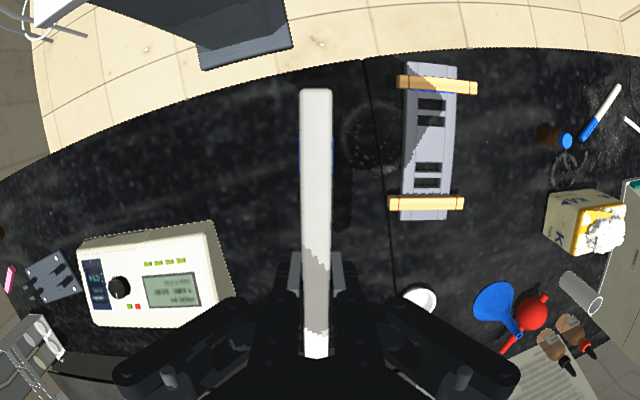

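The board is held upright at (316,225) with bare worktop beneath it, and the stack is clear at (430,140). I'm lowering it to stand on the table.

Request:
move_arm(
  commands=[
    [[0, 0.0004, 0.05, 0, 0, -0.6, 0.003], [0, 0, 0.05, 0, 0, 0, 0.003], [0, 0, 0.04, 0, 0, 0, 0.003], [0, 0, 0.018, 0, 0, 0, 0.003], [0, 0, 0.006, 0, 0, 0, 0.003], [0, 0, 0, 0, 0, 0, 0.003], [0, 0, 0, 0, 0, 0, 0.003]],
  ],
)

```text
t: 23.72
eef_pos: [0.4735, 0.2064, 0.0325]
tool_rot: [0.001, 0.091, 0.996, 0.0]
contact_force: [0.4, 0.8, -2.2]
gripper_width: 0.13
grasp_force: 59.0
```

Request:
move_arm(
  commands=[
    [[0, 0, 0.003, 0, 0, 0, 0.003], [0, 0, 0, 0, 0, 0, 0.003]],
  ],
)

```text
t: 23.98
eef_pos: [0.4732, 0.2061, 0.0287]
tool_rot: [0.001, 0.091, 0.996, 0.0]
contact_force: [1.2, -0.8, -0.1]
gripper_width: 0.135
grasp_force: 59.5
```

Request:
move_arm(
  commands=[
    [[0, 0, 0.001, 0, 0, 0, 0.003], [0, 0, 0, 0, 0, 0, 0.003], [0, 0, 0, 0, 0, 0, 0.02], [0, 0, 0, 0, 0, 0, 0.035], [0, 0, 0, 0, 0, 0, 0.05], [0, 0, 0, 0, 0, 0, 0.06], [0, 0, 0, 0, 0, 0, 0.06], [0, 0, -0.017, 0, 0, 0, 0.06], [0, 0, 0, 0, 0, 0, 0.06]],
  ],
)

```text
t: 25.1
eef_pos: [0.4735, 0.2067, 0.0458]
tool_rot: [0.001, 0.091, 0.996, 0.001]
contact_force: [0.7, -0.5, -0.2]
gripper_width: 0.705
grasp_force: 0.0
```

```bash
python3 - <<'E'
from h import *
im,*s=snap("wrist"); T,o=pose(); print(T[:3,3],o["gripper_width"])
for b in blobs((im.min(2)>175).astype(np.uint8),100):
    r=rect(cast(b,*s,.060))
    if .1<r[1]<.25 and r[2]<.03: print("board",b.mean(0).round(),r)
E
```

```text
[0.47326923 0.20626117 0.0452054 ] 0.7016010723030689
board [106.  86.] (array([0.3558, 0.114 ]), 0.1189, 0.0141, np.float32(90.1))
board [595.   4.] (array([0.344, 0.403]), 0.1031, 0.0099, np.float32(99.2))
board [564.  17.] (array([0.3555, 0.378 ]), 0.1502, 0.0247, np.float32(96.4))
```

Request:
move_arm(
  commands=[
    [[0, -0.012, 0, 0, 0, 0, 0.06], [0, -0.01, 0, 0, 0, 0, 0.06], [0, -0.006, 0, 0, 0, 0, 0.06], [0, -0.006, 0, 0, 0, 0, 0.06], [0, -0.006, 0, 0, 0, 0, 0.06], [0, -0.004, 0, 0, 0, 0, 0.06], [0, 0, 0, 0, 0, 0, 0.06], [0, 0, 0, 0, 0, 0, 0.06], [0, 0, -0.05, 0, 0, 0, 0.085], [0, 0, -0.06, 0, 0, 0, 0.085], [0, 0, -0.05, 0, 0, 0, 0.085], [0, 0, 0, 0, 0, 0, 0.085], [0, 0, 0, 0, 0, 0, 0.085]],
  ],
)

```text
t: 26.78
eef_pos: [0.4643, 0.1624, 0.2038]
tool_rot: [-0.0, 0.091, 0.996, -0.0]
contact_force: [-0.3, -0.3, -0.5]
gripper_width: 0.993
grasp_force: 0.0
```

```bash
cat > m.py <<'E'
from h import *
im,*s=snap("wrist","w9"); T,o=pose(); print(T[:3,3],o["gripper_width"],o["contact_force"])
g=cv2.cvtColor(im,cv2.COLOR_RGB2HSV)
m=((g[...,1]<60)&(g[...,2]>95)|blue(im)).astype(np.uint8)
m=cv2.morphologyEx(m,cv2.MORPH_CLOSE,np.ones((5,5)))
for b in blobs(m,500):
    r=rect(cast(b,*s,.012)); print("obj",b.mean(0).round(),r)
for b in blobs(blue(im)): print("blue",b.mean(0).round(),rect(cast(b,*s,.012)))
for b in blobs(wood(im),100): print("wood",b.mean(0).round(),rect(cast(b,*s,.026)))
E
python3 m.py
```

```text
[0.46386191 0.16225277 0.20313827] 0.9974853630586135 [-0.47767061 -0.1934223   0.48757919]
obj [458. 387.] (array([0.9123, 0.3546]), 0.156, 0.0693, np.float32(18.0))
obj [573. 370.] (array([1.1605, 0.7918]), 0.8191, 0.1649, np.float32(35.4))
obj [ 54. 344.] (array([ 0.7239, -0.4795]), 0.2698, 0.1261, np.float32(124.4))
obj [339. 300.] (array([0.6357, 0.1646]), 0.0713, 0.063, np.float32(171.7))
obj [517. 305.] (array([0.7307, 0.468 ]), 0.1696, 0.0661, np.float32(48.8))
obj [ 24. 349.] (array([ 0.9527, -0.8748]), 1.1291, 0.3105, np.float32(125.8))
obj [ 71. 275.] (array([ 0.5445, -0.2818]), 0.1433, 0.0752, np.float32(99.3))
obj [190. 271.] (array([ 0.5683, -0.0661]), 0.2807, 0.1632, np.float32(87.6))
obj [586. 212.] (array([0.6037, 0.5961]), 0.176, 0.0975, np.float32(80.8))
obj [616. 268.] (array([0.9349, 0.8273]), 0.8051, 0.2289, np.float32(30.1))
obj [322. 173.] (array([0.4666, 0.1701]), 0.1799, 0.0613, np.float32(169.5))
obj [459. 144.] (array([0.4531, 0.3377]), 0.1178, 0.0598, np.float32(169.5))
obj [464.  76.] (array([0.3733, 0.3524]), 0.0587, 0.0151, np.float32(79.7))
obj [506.  38.] (array([0.3263, 0.4222]), 0.0737, 0.0512, np.float32(90.4))
obj [262.  45.] (array([0.2035, 0.1933]), 1.1431, 0.3014, np.float32(89.6))
blue [515. 302.] (array([0.722 , 0.4603]), 0.1468, 0.0655, np.float32(50.6))
blue [322. 232.] (array([0.5307, 0.1585]), 0.0522, 0.0118, np.float32(79.5))
blue [583. 146.] (array([0.4762, 0.5542]), 0.0203, 0.0197, np.float32(1.8))
blue [601. 135.] (array([0.4636, 0.6012]), 0.048, 0.0135, np.float32(124.4))
blue [322. 121.] (array([0.4025, 0.182 ]), 0.0526, 0.0121, np.float32(79.9))
wood [567. 324.] (array([0.8043, 0.5897]), 0.1179, 0.0549, np.float32(89.9))
wood [602. 223.] (array([0.6209, 0.6364]), 0.1388, 0.0762, np.float32(84.9))
wood [456. 202.] (array([0.5171, 0.3239]), 0.0911, 0.0145, np.float32(80.0))
wood [470.  90.] (array([0.3896, 0.3529]), 0.0909, 0.0147, np.float32(79.6))
```

```bash
python3 - <<'E'
from h import *
rel(.4666,.1701,-.002,169.5)
E
```

```text
tcp [0.4639 0.1623 0.2031] yaw 169.57 t 26.82
shift tool mm [ -1.6   8.5 205.1] rz deg 0.07
```

Request:
move_arm(
  commands=[
    [[-0.0016, 0.0085, 0.05, 0, 0, 0, 0.072], [0, 0, 0.06, 0, 0, 0, 0.072], [0, 0, 0.05, 0, 0, 0, 0.072], [0, 0, 0.02, 0, 0, 0, 0.072], [0, 0, 0, 0, 0, 0, 0.072], [0, 0, 0, 0, 0, 0, 0.072]],
  ],
)

```text
t: 27.58
eef_pos: [0.4676, 0.1711, 0.0244]
tool_rot: [-0.0, 0.091, 0.996, 0.0]
contact_force: [0.1, 0.6, 0.2]
gripper_width: 0.842
grasp_force: 0.0
```

```bash
python3 m.py | egrep "^\[|obj \[3..\. 1..|obj \[3..\. 2..|blue \[3"; python3 -c "
from h import *
rel(.4666,.1701,-.002,169.5)"
```

```text
[0.46799575 0.17110091 0.02480085] 0.8394675704935496 [-0.19814831  0.02640448 -0.03191594]
obj [312. 217.] (array([0.4642, 0.1703]), 0.1751, 0.0602, np.float32(169.7))
blue [313. 338.] (array([0.5307, 0.1581]), 0.0535, 0.0137, np.float32(79.6))
blue [311. 140.] (array([0.4027, 0.1814]), 0.0538, 0.0136, np.float32(79.6))
tcp [0.468  0.1711 0.0248] yaw 169.57 t 27.62
shift tool mm [ 1.2 -1.2 26.8] rz deg 0.07
```

Request:
move_arm(
  commands=[
    [[0.0012, -0.0015, 0.01, 0, 0, 0, 0.072], [0, 0, 0.01, 0, 0, 0, 0.072], [0, 0, 0.006, 0, 0, 0, 0.072], [0, 0, 0, 0, 0, 0, 0.072], [0, 0, 0, 0, 0, 0, 0.05], [0, 0, 0, 0, 0, 0, 0.05], [0, 0, 0, 0, 0, 0, 0.05], [0, 0, 0, 0, 0, 0, 0.05]],
  ],
  squeeze=50,
)

```text
t: 28.62
eef_pos: [0.4662, 0.1694, -0.0014]
tool_rot: [0.0, 0.091, 0.996, -0.0]
contact_force: [-2.3, 0.1, 6.2]
gripper_width: 0.682
grasp_force: 54.2
```

Request:
move_arm(
  commands=[
    [[0, 0, -0.02, 0, 0, 0, 0.05], [0, 0, -0.04, 0, 0, 0, 0.05], [0, 0, -0.03, 0, 0, 0, 0.05], [0.0085, 0.0397, 0, 0, 0, 0, 0.05], [0.0085, 0.0397, 0, 0, 0, 0, 0.05], [0.0085, 0.0397, 0, 0, 0, 0, 0.05], [0.0085, 0.0397, 0, 0, 0, 0, 0.05], [0, 0, 0, 0, 0, 0, 0.05], [0, 0, 0, 0, 0, 0, 0.05]],
  ],
)

```text
t: 29.75
eef_pos: [0.4613, 0.3309, 0.0876]
tool_rot: [-0.0, 0.091, 0.996, -0.001]
contact_force: [0.6, -0.4, -2.0]
gripper_width: 0.684
grasp_force: 55.6
```

```bash
python3 - <<'E'
from h import *
rel(.4537,.3376,.0246,169.5)
im,*s=snap("wrist","w10"); T,o=pose(); zt=T[2,3]+.0014+.012; print(o["gripper_width"],o["grasp_force"],o["contact_force"])
for b in blobs(blue(im)):
    r=rect(cast(b,*s,zt))
    if .03<r[1]<.08: print("blue",b.mean(0).round(),r)
E
```

```text
tcp [0.4613 0.3309 0.0876] yaw 169.57 t 29.75
shift tool mm [ 8.6  5.3 63. ] rz deg 0.07
0.6785735593503635 55.645628571510315 [ 0.37061752 -0.44932132 -3.43763969]
blue [435. 384.] (array([0.5732, 0.3972]), 0.0546, 0.0236, np.float32(22.4))
blue [316. 150.] (array([0.3979, 0.3432]), 0.054, 0.0137, np.float32(79.5))
```

Request:
move_arm(
  commands=[
    [[0.0086, 0.0053, 0.02, 0, 0, 0, 0.05], [0, 0, 0.02, 0, 0, 0, 0.05], [0, 0, 0.012, 0, 0, 0, 0.05], [0, 0, 0.005, 0, 0, 0, 0.05], [0, 0, 0, 0, 0, 0, 0.05], [0, 0, 0, 0, 0, 0, 0.05]],
  ],
)

```text
t: 30.55
eef_pos: [0.4545, 0.3389, 0.0317]
tool_rot: [0.0, 0.091, 0.996, 0.0]
contact_force: [0.6, 0.2, -3.1]
gripper_width: 0.684
grasp_force: 55.6
```

```bash
python3 - <<'E'
from h import *
rel(.4537,.3376,.0246,169.5)
im,*s=snap("wrist"); T,o=pose(); zt=T[2,3]+.0014+.012
for b in blobs(blue(im)):
    r=rect(cast(b,*s,zt))
    if .03<r[1]<.08: print("blue",b.mean(0).round(),r,r[0]+.065*np.array([.983,-.182]))
print(o["contact_force"])
E
```

```text
tcp [0.4545 0.3389 0.0317] yaw 169.55 t 30.55
shift tool mm [ 0.5 -1.4  7.1] rz deg 0.05
blue [621. 194.] (array([0.4448, 0.5492]), 0.0408, 0.0132, np.float32(123.4)) [0.508695 0.53737 ]
blue [316. 150.] (array([0.3911, 0.3512]), 0.0539, 0.0138, np.float32(79.7)) [0.454995 0.33937 ]
[ 0.30270747 -0.31929025 -3.07181178]
```

Request:
move_arm(
  commands=[
    [[0.0005, -0.0012, 0.003, 0, 0, 0, 0.05], [0, 0, 0.003, 0, 0, 0, 0.05], [0, 0, 0, 0, 0, 0, 0.05], [0, 0, 0, 0, 0, 0, 0.05]],
  ],
)

```text
t: 31.1
eef_pos: [0.4533, 0.3375, 0.0252]
tool_rot: [-0.0, 0.091, 0.996, -0.0]
contact_force: [-0.0, -0.8, -2.2]
gripper_width: 0.684
grasp_force: 55.7
```

Request:
move_arm(
  commands=[
    [[0, 0, 0.0015, 0, 0, 0, 0.05], [0, 0, 0, 0, 0, 0, 0.05]],
  ],
)

```text
t: 31.35
eef_pos: [0.4535, 0.3376, 0.0246]
tool_rot: [0.0, 0.091, 0.996, -0.0]
contact_force: [-1.5, -2.0, 7.2]
gripper_width: 0.685
grasp_force: 56.7
```

Contact is made, so I'm releasing and backing off.

Request:
move_arm(
  commands=[
    [[0, 0, 0, 0, 0, 0, 0.064], [0, 0, 0, 0, 0, 0, 0.07], [0, 0, 0, 0, 0, 0, 0.08], [0, 0, 0, 0, 0, 0, 0.08], [0, 0, -0.02, 0, 0, 0, 0.08], [0, 0, -0.05, 0, 0, 0, 0.08], [0, 0, -0.06, 0, 0, 0, 0.08], [0, 0, -0.06, 0, 0, 0, 0.08], [0, -0.05, 0, 0, 0, 0, 0.08], [0, -0.05, 0, 0, 0, 0, 0.08], [0, 0, 0, 0, 0, 0, 0.08], [0, 0, 0, 0, 0, 0, 0.08]],
  ],
)

```text
t: 32.85
eef_pos: [0.4354, 0.2398, 0.2148]
tool_rot: [0.001, 0.091, 0.996, 0.0]
contact_force: [-0.1, 0.4, 0.2]
gripper_width: 0.94
grasp_force: 0.0
```

```bash
python3 - <<'E'
from h import *
im,*s=snap("wrist","w11"); T,o=pose(); print(T[:3,3])
for b in blobs(blue(im)):
    r=rect(cast(b,*s,.038))
    if .03<r[1]<.08: print("blue",b.mean(0).round(),r)
for b in blobs(wood(im),20): print("wood",b.mean(0).round(),rect(cast(b,*s,.026)))
E
```

```text
[0.43532661 0.2404438  0.21463637]
blue [469. 307.] (array([0.6539, 0.4246]), 0.0474, 0.0252, np.float32(64.7))
blue [401. 236.] (array([0.5183, 0.3272]), 0.0521, 0.0117, np.float32(78.4))
blue [565. 157.] (array([0.4552, 0.5755]), 0.0421, 0.0124, np.float32(125.4))
blue [409. 123.] (array([0.39  , 0.3503]), 0.0532, 0.0133, np.float32(79.6))
wood [534. 339.] (array([0.799 , 0.5839]), 0.057, 0.0473, np.float32(93.6))
wood [561. 249.] (array([0.6257, 0.6211]), 0.1349, 0.0772, np.float32(84.1))
wood [367. 232.] (array([0.5109, 0.2889]), 0.0194, 0.0144, np.float32(79.0))
wood [428. 232.] (array([0.5249, 0.365 ]), 0.0151, 0.0075, np.float32(171.3))
wood [441. 124.] (array([0.3962, 0.3909]), 0.0147, 0.0125, np.float32(173.2))
wood [375. 120.] (array([0.3825, 0.3158]), 0.0131, 0.0121, np.float32(171.2))
wood [614.  78.] (array([0.3428, 0.7187]), 0.0827, 0.0143, np.float32(90.3))
```

View pics/w11.png

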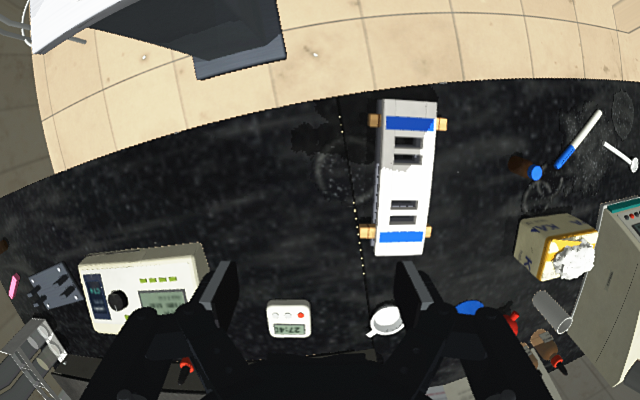

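The white board rests on both sticks, with the stick ends showing at (367,232), (428,232), (375,120) and (441,124). Its centre measures (0.454, 0.339), over the lower board's centre. I'm handing in.

```bash
python3 -c "
from station import bot
print(bot.hand_in())"
```

```text
the job is handed in; nothing more can be done
None
```

The airing stack is built and handed in at about 33 s of the 72 s limit: the white board rests on both sticks, within about 1 mm of the lower board's measured centre and parallel to it, with the gripper clear; I have not seen a verdict.

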